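Dip the tank with the gauge rod and show the tip

TASK

Take the red-handled gauge rod from its rest and slide it, tip first, down the sloping guide tube of the white water tank until you feel its brass collar stop squarely on the mouth of the brass sleeve, pushing gently so that the clamped sleeve does not shift, and keep it lightly pressed there for half a second. Then draw it right out and finish still holding it in the gripper, clear of everything else, with the rod level and its tip at the reading point in front of the middle of the white card's black line. Leave the flask, the red box and the white bottle where they are.

Things in the scene. Friction and masses are not known exactly. Their poses are not given: they have to be found in the camera images.
- gauge_handle (a point): Centre of the gauge rod's square red handle (90 mm long, 16 x 16 mm). x runs along the rod to the tip; at the start the rod lies level with z up. Along +x from here: handle end 45 mm, brass collar (27 mm across) 49 to 57 mm, then a steel shaft 8 mm thick to the conical tip at 172 mm. Grip here, across the two upright sides.
- gauge_collar (a point): Centre of the collar's flat tip-side face, on the rod's axis, 57 mm along +x from the handle centre. Axes as for the handle.
- gauge_tip (a point): Very tip of the gauge rod, 172 mm along +x from the handle centre. Axes as for the handle.
- gauge: The whole gauge rod, loose, 90 to 155 g, centre of mass about 25 mm from the handle centre towards the tip; origin at the handle centre, axes as for gauge_handle.
- rest: Grey fixed rest, base 190 x 70 x 10 mm, two open-topped forks carrying the rod, its axis 55 mm above the bench. Origin on the bench beneath the handle centre (within 3 mm), x along the rod to the tip. Forks (8 mm thick, 44 mm wide at most) at x = -41 mm (top 63 mm high) and x = 115 mm (top 67 mm high): the handle is free between. Lift the rod 25 mm straight up to clear them.
- tank: White fixed water tank, 160 (x) x 170 (y) x 136 mm high (filler cap to 147 mm), hollow. Origin on the bench under its centre. On its -x face, at 85 mm height and y = 0, a guide tube slopes up and out at 30 degrees to the level, carrying the brass sleeve.
- sleeve: Brass stop sleeve clamped on the guide tube, 32 mm across, bore 14 mm. Origin at the centre of its flat mouth, where the collar stops; z points out along the tube, 30 degrees above level; the rod goes in along -z. Clamped at a different place each time (mouth 119 to 134 mm above the bench); slips at about 40 N. All 115 mm of shaft goes in before the collar stops; the tip meets nothing below.
- read_point (a point): Reading point in free air, 35 mm in front of the white face of the reading card and 120 mm above the bench, level with the card's black line, at its middle. Bring the gauge's tip within about 20 mm of it. x points level out of the white face, z up, y along the card (roughly world y).
- card: Fixed upright white reading card, 100 mm wide (y), 6 mm thick, top 165 mm above the bench, black line at 120 mm; grey foot reaching 30 mm in front of the face, 10 mm thick. Origin on the bench beneath the middle of the white face, x out of the face.
- flask_mid (a point): Bystander: closed glass conical flask, 80 mm across, 122 mm high; point on its axis 60 mm up.
- redbox_mid (a point): Bystander: red box lying flat, 60 x 70 x 30 mm; its centre.
- wash_mid (a point): Bystander: white bottle with red cap, 56 mm across, 130 mm high; point on its axis 65 mm up.
- flask: The flask; origin under its centre.
- redbox: The red box; origin under its centre.
- wash: The white bottle; origin under its centre.

How it is judged:
By the outcome, as a careful person would: the job done as asked, in the order asked, and still so for the second after the job is handed in, while the arm keeps its last pose, push and grip.
It also fails if it takes over 59 s, if anything falls off the work surface, if the arm or the gripper's body presses on something with over 40 N, if the wrist force passes 120 N, or if a joint passes its speed limit or range.

ROBOT

A 6-joint arm with a two-finger parallel gripper is mounted at the origin on the work surface. World frame = base frame: x ahead of the robot, y to its left, z up, the work surface at z = 0. Lengths are in mm, angles in rad, forces in N, time in s.
With the tool pointing down it reaches from about 350 to 975 mm from the base axis. Payload 7.1 kg.
Tool frame: the origin (TCP) lies at the very end of the fingers, on their centre line; the grasp point (between the pads) lies 19 mm behind it; y points along the fingers, x is the direction in which the jaws open and shut, and the axes are right-handed (so a half turn about y gives the same grasp; the last joint's range is limited). The gripper opens to 88 mm and grips with 3 to 60 N. Pads are 20 mm wide; open, the fingers measure 115 mm over their backs; the gripper's body (75 mm by 178 mm) begins 61 mm behind the grasp point.
Start: joints at [1.316, 0.423, 1.63, -0, 1.089, -0.019], TCP at [145.982, 607.696, 222.675] pointing down, gripper open.
Joint ranges: [-3, 3], [-0.9, 2.11], [0.09, 2.58], [-1.31, 4.45], [0.11, 2.69], [-2.54, 2.54]. Speed limits (rad/s): [2.39, 2.39, 3.01, 3.14, 3.14, 3.14].

INTERFACE

Orientations are given as a rotation vector (axis times angle).
In Python, from workcell import ctrl gives the robot as it stands. The module is installed in compiled form; this text tells all that it offers.
- The arm moves only by the tool jog_arm, never from a script. Its argument "steps" is a list of rows, each an object with "turn": the turn, a rotation vector about the world's x, y, z scaled (see below), a list of three; "dp": the shift along the world's x, y, z scaled (see below), a list of three; "claw": the opening, from 0 (shut) to 1 (fully open). In form: [{"turn": [wx, wy, wz], "dp": [x, y, z], "claw": claw}, ...]. A call has 1 to 12 rows; each row is the pose to reach, as a shift and turn from the pose measured when the call began, turning the shorter way round; what a row does not reach only later rows make up. The controller multiplies each number of a shift by 80 mm and each number of a turn by pi rad. A row lasts 1/12 s, in which the tool goes at most 41.7 mm and 7.16 degrees, less where a joint would pass 70% of its speed; a pose out of reach is approached as far as the arm can. A call with a number of a shift or a turn outside -1 to 1 is refused whole. A call with a gripper value outside its range is refused whole. The fingers move at their own pace and stop on an object; the grip force is fixed at half the most. Time passes only in rows, so rows that repeat a pose let the fingers close. It gives the time, the measured TCP pose, the force and the opening at its end, in the units of the state.
- ctrl.get_obs(): the state, without advancing time (a new reading comes with each control period).
- ctrl.get_image(name): name is "scene" or "top"; returns a dict with "img" (384x512x3 uint8, red, green, blue), "range_z" (384x512 float32, mm along the optical axis (not along the pixel's ray), 0 where there is no reading), "fovy" (degrees; the focal length in pixels is half the picture's height over the tangent of half this angle, whatever the lens; pixels are square), "cx", "cy" (the principal point, pixels), "dist_coeffs" ([k1, k2, p1, p2, k3] as OpenCV has them; the pictures are not rectified), "camera_from_world" (4x4, takes a point from world to camera coordinates). Camera axes: x right, y down, z forward; pixel columns grow to the right and rows downward; lengths in mm; the calibration is good to about 2 mm. A picture is of the moment at which its call begins.
- ctrl.close_job(): hands the job in, once; it reports no verdict.
The state is a dict: "t": time; "qpos": joint angles; "qvel": joint speeds; "joint_torque": joint torques, N m; "ee_pos": TCP position; "orientation": TCP orientation; "ft_force": force on the tool from outside, world axes, zero at the start; "moment": the same for the moment, N m; "width": finger opening in mm.
Only numpy, scipy, OpenCV 4.12 (cv2) and the standard library are available. Lean on these libraries where they do the work, as an engineer would, in place of code of your own. Each camera call takes 0.05 s, during which the arm holds its last target.

## Working session

There is one attempt and no reset: what is moved stays moved. The work goes in short steps, Python scripts to look and compute and a tool call to move; the robot and the scene stay as the last step left them, time stands still between calls to the robot, and variables do not carry over. Pictures are saved under pics/ and viewed, and the job is handed in when it is done.

Besides the shell and the picture viewer there is one more tool, called after ">>>" by a JSON object that holds its "name" and its "arguments". jog_arm: Moves the arm, as the interface text tells. Its arguments: {"type":"object","properties":{"steps":{"type":"array","items":{"type":"object","properties":{"turn":{"type":"array","items":{"type":"number"}},"dp":{"type":"array","items":{"type":"number"}},"claw":{"type":"number"}}}}},"required":["steps"]}

```bash
mkdir -p pics
python3 - <<'E'
from workcell import ctrl
import cv2,numpy as np,pickle
o=ctrl.get_obs()
for k,v in o.items(): print(k,np.round(v,3))
for n in("scene","top"):
    d=ctrl.get_image(n); pickle.dump(d,open(n+"0.pkl","wb"))
    cv2.imwrite(f"pics/{n}0.png",d["img"][:,:,::-1])
    print(n,d["fovy"],d["cx"],d["cy"],d["dist_coeffs"]);print(np.round(d["camera_from_world"],3))
E
```

```text
t 0.0
qpos [ 1.316  0.424  1.631 -0.     1.089 -0.019]
qvel [ 0.003  0.002 -0.    -0.    -0.001 -0.001]
joint_torque [-2.0000e-03 -5.4461e+01 -2.7367e+01  6.4000e-02  2.3000e-02 -0.0000e+00]
ee_pos [145.838 607.176 221.893]
orientation [-1.312 -1.033  1.035]
ft_force [ 0.395 -0.115 -0.404]
moment [ 0.007  0.032 -0.029]
width 88.15
scene 51.37061393728862 255.09543124356483 193.563609538528 [-0.06222255  0.          0.          0.          0.        ]
[[ 4.110000e-01  9.110000e-01 -1.300000e-02 -2.049190e+02]
 [ 6.840000e-01 -3.180000e-01 -6.570000e-01 -3.373910e+02]
 [-6.020000e-01  2.620000e-01 -7.540000e-01  1.642918e+03]
 [ 0.000000e+00  0.000000e+00  0.000000e+00  1.000000e+00]]
top 52.29936368862259 258.6822567579511 194.23589917281012 [-0.08650893  0.          0.          0.          0.        ]
[[ 1.600000e-02 -9.990000e-01  3.300000e-02 -5.731100e+01]
 [-9.990000e-01 -1.700000e-02 -3.400000e-02  5.432150e+02]
 [ 3.400000e-02 -3.200000e-02 -9.990000e-01  1.009632e+03]
 [ 0.000000e+00  0.000000e+00  0.000000e+00  1.000000e+00]]
```

View pics/scene0.png

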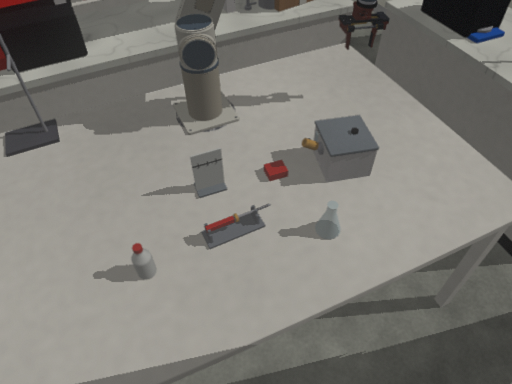

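View pics/top0.png

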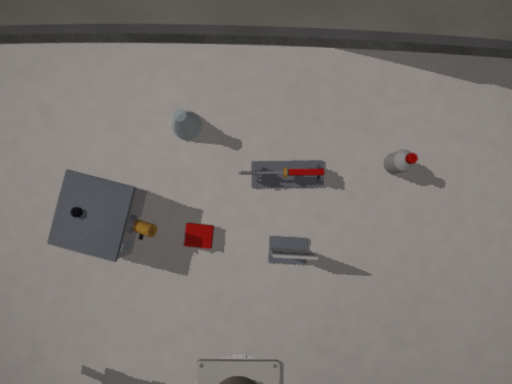

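```bash
cat > h.py <<'E'
import numpy as np,cv2,pickle
def K(d):
    f=d["img"].shape[0]/2/np.tan(np.radians(d["fovy"])/2)
    return np.array([[f,0,d["cx"]],[0,f,d["cy"]],[0,0,1.]])
def proj(d,P):
    M=np.array(d["camera_from_world"]);r=cv2.Rodrigues(M[:3,:3])[0]
    return cv2.projectPoints(np.float64(P).reshape(-1,3),r,M[:3,3],K(d),np.array(d["dist_coeffs"]))[0][:,0]
def ray(d,uv):
    M=np.array(d["camera_from_world"]);n=cv2.undistortPoints(np.float64(uv).reshape(-1,1,2),K(d),np.array(d["dist_coeffs"]))[:,0]
    D=np.c_[n,np.ones(len(n))]; R=M[:3,:3]; return -R.T@M[:3,3], D@R
def at_z(d,uv,z):
    c,D=ray(d,uv); return c+D*((z-c[2])/D[:,2])[:,None]
def cloud(d):
    H,W=d["range_z"].shape;v,u=np.mgrid[:H,:W]
    c,D=ray(d,np.c_[u.ravel(),v.ravel()]); return (c+D*d["range_z"].reshape(-1,1)).reshape(H,W,3)
def crop(d,x0,y0,x1,y1,s,fn):
    im=cv2.resize(d["img"][y0:y1,x0:x1,::-1],None,fx=s,fy=s,interpolation=cv2.INTER_CUBIC)
    cv2.imwrite(fn,im)
def load(n): return pickle.load(open(n,"rb"))
E
python3 - <<'E'
from h import *
t=load("top0.pkl");s=load("scene0.pkl")
crop(t,230,140,340,275,5,"pics/t_a.png")
crop(t,40,160,220,270,4,"pics/t_b.png")
crop(s,180,140,290,250,5,"pics/s_a.png")
crop(s,255,110,385,185,6,"pics/s_b.png")
for d in (t,s):
    C=cloud(d); print((d["range_z"]>0).mean())
T=cloud(t)
for uv in [(305,173),(287,172),(257,173),(146,229),(95,215),(200,236),(295,256),(187,125),(400,160),(290,243),(350,300)]: print(uv,T[uv[1],uv[0]].round(1))
S=cloud(s)
print()
for uv in [(222,224),(310,143),(345,135),(275,170),(210,175),(420,250),(100,200)]: print(uv,S[uv[1],uv[0]].round(1))
E
```

```text
0.9958292643229166
0.9961649576822916
(305, 173) [ 597.5 -161.5   60. ]
(287, 172) [ 598.7 -115.9   63.4]
(257, 173) [595.2 -41.6  59.3]
(146, 229) [456.1 211.6 133.8]
(95, 215) [485.8 329.6 135.5]
(200, 236) [434.8  99.6  32.7]
(295, 256) [ 403.7 -125.6  166.5]
(187, 125) [708.9 132.7  75.1]
(400, 160) [ 631.1 -390.8   96.7]
(290, 243) [ 418.3 -131.9   10.8]
(350, 300) [ 267.7 -295.5    2. ]

(222, 224) [ 611.8 -158.4   62.3]
(310, 143) [464.9 217.5 121.8]
(345, 135) [490.6 336.5 133.8]
(275, 170) [445.5  99.7  26.2]
(210, 175) [ 405.8 -121.3   61.2]
(420, 250) [910.2 358.5   2.2]
(100, 200) [ 2.994e+02 -4.853e+02 -2.000e-01]
```

View pics/t_a.png

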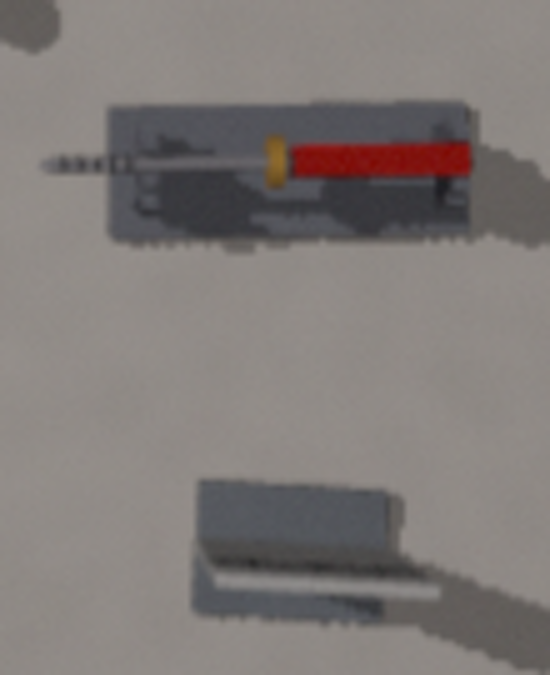

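View pics/t_b.png

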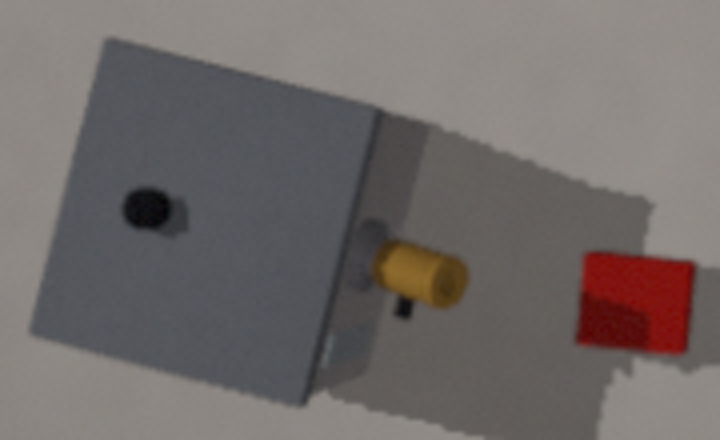

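View pics/s_a.png

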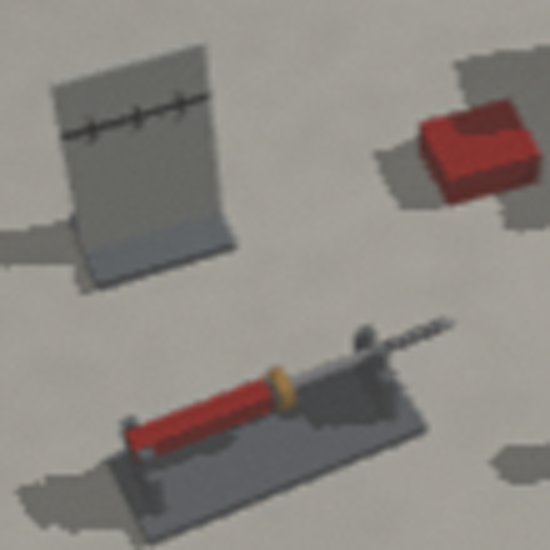

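View pics/s_b.png

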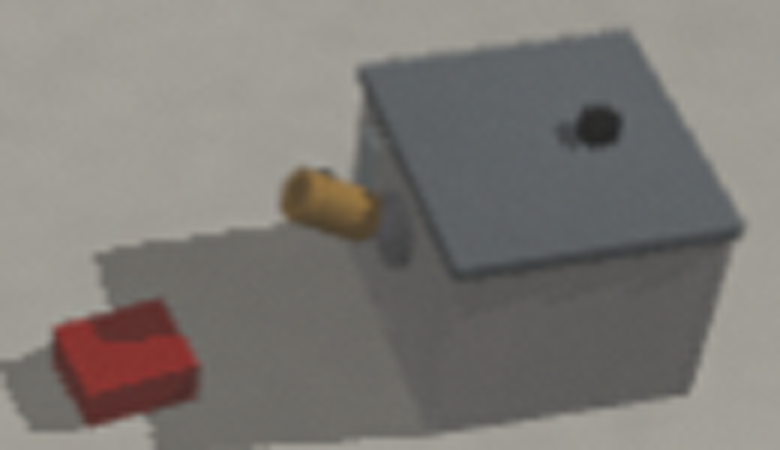

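```bash
cat > m.py <<'E'
from h import *
t=load("top0.pkl");s=load("scene0.pkl")
def pc(p,off,k): return (np.float64(p)+.5)/k-.5+np.array(off)
ta=lambda p:pc(p,(230,140),5); tb=lambda p:pc(p,(40,160),4); sa=lambda p:pc(p,(180,140),5); sb=lambda p:pc(p,(255,110),6)
def tri(ut,us):
    A=[];b=[]
    for d,u in((t,ut),(s,us)):
        c,D=ray(d,[u]);D=D[0]/np.linalg.norm(D[0]);P=np.eye(3)-np.outer(D,D);A.append(P);b.append(P@c)
    x=np.linalg.lstsq(np.vstack(A),np.hstack(b),rcond=None)[0]
    return x,[np.linalg.norm(A[i]@x-b[i]) for i in(0,1)]
if __name__=="__main__":
    print("rod top-handle ends",at_z(t,ta([(291,161),(471,159)]),63).round(1).tolist())
    print("tip top z55",at_z(t,ta([(42,165)]),55).round(1), "tri tip",tri(ta((42,165)),sa((452,322))))
    print("collar-handle joint scene/..")
    c=at_z(t,tb([(107,38),(380,108),(303,405),(30,333)]),136);print("tank top",c.round(1).tolist(),c.mean(0).round(1))
    c2=at_z(s,sb([(360,68),(628,32),(743,230),(460,275)]),136);print("tank scene",c2.round(1).tolist(),c2.mean(0).round(1))
    print([np.linalg.norm(c[i]-c[i-1]).round(1) for i in range(4)],[np.linalg.norm(c2[i]-c2[i-1]).round(1) for i in range(4)])
    for q in(c,c2):
        a=[q[1]-q[0],q[2]-q[3]]; print([np.degrees(np.arctan2(v[1],v[0])) for v in a],[np.degrees(np.arctan2(v[1],v[0])) for v in (q[2]-q[1],q[3]-q[0])])
    print("mouth",tri(tb((450,280)),sb((300,196))))
    print("card top edge corners t",at_z(t,ta([(215,580),(440,592)]),165).round(1).tolist(),"s",at_z(s,sa([(52,87),(205,45)]),165).round(1).tolist())
    print("card line s (plane x?)",at_z(s,sa([(62,135),(136,117),(210,97)]),120).round(1).tolist())
E
python3 m.py
```

```text
rod top-handle ends [[599.3, -118.0, 63.0], [602.2, -208.3, 63.0]]
tip top z55 [[595.7   5.7  55. ]] tri tip (array([596.06865692,   6.5440552 ,  54.26115403]), [np.float64(0.8808178066416905), np.float64(0.8808178066422653)])
collar-handle joint scene/..
tank top [[590.0, 400.0, 136.0], [552.3, 239.5, 136.0], [382.3, 279.9, 136.0], [419.5, 440.7, 136.0]] [486. 340. 136.]
tank scene [[384.9, 279.6, 136.0], [422.0, 440.1, 136.0], [592.4, 398.8, 136.0], [558.2, 240.7, 136.0]] [489.4 339.8 136. ]
[np.float64(175.3), np.float64(164.9), np.float64(174.7), np.float64(165.0)] [np.float64(177.6), np.float64(164.7), np.float64(175.3), np.float64(161.8)]
[np.float64(-103.22498302867159), np.float64(-103.02879238393604)] [np.float64(166.61025390042067), np.float64(166.59217894650516)]
[np.float64(76.98469259838177), np.float64(77.78627405390858)] [np.float64(-13.6145694759264), np.float64(-12.66325538606812)]
mouth (array([454.71374726, 201.18492701, 122.83166263]), [np.float64(1.116830475179521), np.float64(1.116830475179022)])
card top edge corners t [[403.9, -76.1, 165.0], [399.5, -176.3, 165.0]] s [[405.0, -176.0, 165.0], [409.7, -76.6, 165.0]]
card line s (plane x?) [[402.2, -174.7, 120.0], [406.9, -126.5, 120.0], [409.9, -77.0, 120.0]]
```

Run:
```python
from workcell import ctrl
from scipy.spatial.transform import Rotation as R
import numpy as np
o=ctrl.get_obs();r=R.from_rotvec(o["orientation"]);M=r.as_matrix();print(M.round(3), o["ee_pos"])
print("tool x yaw",np.degrees(np.arctan2(M[1,0],M[0,0])))
```

```text
[[ 0.234 -0.    -0.972]
 [ 0.972 -0.001  0.234]
 [-0.001 -1.     0.   ]] [145.88174906 607.21754899 221.97757422]
tool x yaw 76.48730885489057
```

>>> {"name": "jog_arm", "arguments": {"steps": [{"dp":[0.15,-0.3,0],"turn":[0,0,-0.01],"claw":1},{"dp":[0.37,-0.65,0],"turn":[0,0,-0.025],"claw":1},{"dp":[0.58,-1,0],"turn":[0,0,-0.042],"claw":1}]}}

```text
t: 0.35
ee_pos: [192.2, 526.1, 221.3]
orientation: [-1.363, -0.932, 0.936]
ft_force: [0.8, 0.6, -0.1]
width: 87.4
```

>>> {"name": "jog_arm", "arguments": {"steps": [{"dp":[0.2,-0.35,0],"turn":[0,0,-0.015],"claw":1},{"dp":[0.4,-0.7,0],"turn":[0,0,-0.03],"claw":1},{"dp":[0.58,-1,0],"turn":[0,0,-0.042],"claw":1}]}}

```text
t: 0.6
ee_pos: [238.9, 444.1, 220.9]
orientation: [-1.408, -0.829, 0.834]
ft_force: [0.6, 0.1, -0.6]
width: 87.6
```

>>> {"name": "jog_arm", "arguments": {"steps": [{"dp":[0.2,-0.35,0],"turn":[0,0,-0.015],"claw":1},{"dp":[0.4,-0.7,0],"turn":[0,0,-0.03],"claw":1},{"dp":[0.6,-1,0],"turn":[0,0,-0.042],"claw":1}]}}

```text
t: 0.85
ee_pos: [287.0, 362.0, 220.6]
orientation: [-1.448, -0.726, 0.732]
ft_force: [0.1, -0.1, 1.0]
width: 87.7
```

>>> {"name": "jog_arm", "arguments": {"steps": [{"dp":[0.2,-0.35,0],"turn":[0,0,-0.015],"claw":1},{"dp":[0.4,-0.7,0],"turn":[0,0,-0.03],"claw":1},{"dp":[0.6,-1,0],"turn":[0,0,-0.042],"claw":1}]}}

```text
t: 1.1
ee_pos: [335.1, 280.0, 220.4]
orientation: [-1.481, -0.621, 0.629]
ft_force: [-0.6, 0.8, 0.4]
width: 87.7
```

>>> {"name": "jog_arm", "arguments": {"steps": [{"dp":[0.2,-0.35,0],"turn":[0,0,-0.015],"claw":1},{"dp":[0.4,-0.7,0],"turn":[0,0,-0.03],"claw":1},{"dp":[0.6,-1,0],"turn":[0,0,-0.042],"claw":1}]}}

```text
t: 1.35
ee_pos: [383.2, 198.1, 220.2]
orientation: [-1.51, -0.516, 0.525]
ft_force: [1.1, 1.2, -0.1]
width: 87.9
```

>>> {"name": "jog_arm", "arguments": {"steps": [{"dp":[0.2,-0.35,0],"turn":[0,0,-0.015],"claw":1},{"dp":[0.4,-0.7,0],"turn":[0,0,-0.03],"claw":1},{"dp":[0.6,-1,0],"turn":[0,0,-0.042],"claw":1}]}}

```text
t: 1.6
ee_pos: [431.5, 116.2, 220.1]
orientation: [-1.533, -0.411, 0.421]
ft_force: [0.1, 0.7, -0.5]
width: 88.4
```

>>> {"name": "jog_arm", "arguments": {"steps": [{"dp":[0.2,-0.35,0],"turn":[0,0,-0.015],"claw":1},{"dp":[0.4,-0.7,0],"turn":[0,0,-0.03],"claw":1},{"dp":[0.6,-1,0],"turn":[0,0,-0.042],"claw":1}]}}

```text
t: 1.85
ee_pos: [479.8, 34.3, 219.9]
orientation: [-1.55, -0.305, 0.316]
ft_force: [1.3, 0.9, -0.5]
width: 87.8
```

>>> {"name": "jog_arm", "arguments": {"steps": [{"dp":[0.2,-0.35,0],"turn":[0,0,-0.015],"claw":1},{"dp":[0.4,-0.7,0],"turn":[0,0,-0.03],"claw":1},{"dp":[0.6,-1,0],"turn":[0,0,-0.042],"claw":1}]}}

```text
t: 2.1
ee_pos: [528.1, -47.7, 219.6]
orientation: [-1.562, -0.199, 0.21]
ft_force: [0.2, -0.7, 0.3]
width: 87.9
```

>>> {"name": "jog_arm", "arguments": {"steps": [{"dp":[0.2,-0.3,0],"turn":[0,0,-0.015],"claw":1},{"dp":[0.4,-0.6,0],"turn":[0,0,-0.03],"claw":1},{"dp":[0.55,-0.85,-0.1],"turn":[0,0,-0.042],"claw":1}]}}

```text
t: 2.35
ee_pos: [573.9, -117.7, 212.6]
orientation: [-1.57, -0.094, 0.103]
ft_force: [0.0, 0.4, -0.1]
width: 87.8
```

>>> {"name": "jog_arm", "arguments": {"steps": [{"dp":[0.2,-0.3,-0.1],"turn":[0,0,-0.015],"claw":1},{"dp":[0.3,-0.5,-0.3],"turn":[0,0,-0.03],"claw":1},{"dp":[0.37,-0.6,-0.5],"turn":[0,0,-0.036],"claw":1},{"dp":[0.37,-0.6,-0.5],"turn":[0,0,-0.036],"claw":1}]}}

```text
t: 2.68
ee_pos: [602.3, -167.0, 169.1]
orientation: [-1.571, 0.0, 0.015]
ft_force: [-0.6, -0.0, -0.7]
width: 87.9
```

```bash
cat >> h.py <<'E'
from scipy.spatial.transform import Rotation as Rot
def state():
    from workcell import ctrl
    o=ctrl.get_obs();M=Rot.from_rotvec(o["orientation"]).as_matrix()
    g=np.array(o["ee_pos"])-19*M[:,1]
    print("t",round(float(o["t"]),2),"tcp",np.round(o["ee_pos"],1),"grasp",g.round(1),"xyaw",np.degrees(np.arctan2(M[1,0],M[0,0])).round(2),"F",np.round(o["ft_force"],1),"M",np.round(o["moment"],2),"w",round(float(o["width"]),1))
    print(M.round(4).tolist(),"q",np.round(o["qpos"],2)); return o,M,g
E
python3 - <<'E'
from h import *; state()
from workcell import ctrl
for n in("scene","top"):
    d=ctrl.get_image(n); pickle.dump(d,open(n+"1.pkl","wb"))
t=load("top1.pkl");s=load("scene1.pkl")
a=cv2.resize(t["img"][100:230,200:370],None,fx=4,fy=4,interpolation=2);cv2.imwrite("pics/t1.png",a[:,:,::-1])
a=cv2.resize(s["img"][150:260,160:300],None,fx=5,fy=5,interpolation=2);cv2.imwrite("pics/s1.png",a[:,:,::-1])
E
```

```text
t 2.68 tcp [ 602.3 -167.   169.1] grasp [ 602.5 -167.   188.1] xyaw 0.56 F [-0.6 -0.  -0.7] M [-0.05  0.03  0.05] w 87.9
[[0.9999, -0.0098, -0.0098], [0.0098, -0.0, 1.0], [-0.0098, -1.0, 0.0001]] q [-0.29  0.49  1.66 -0.    1.   -0.3 ]
```

View pics/s1.png

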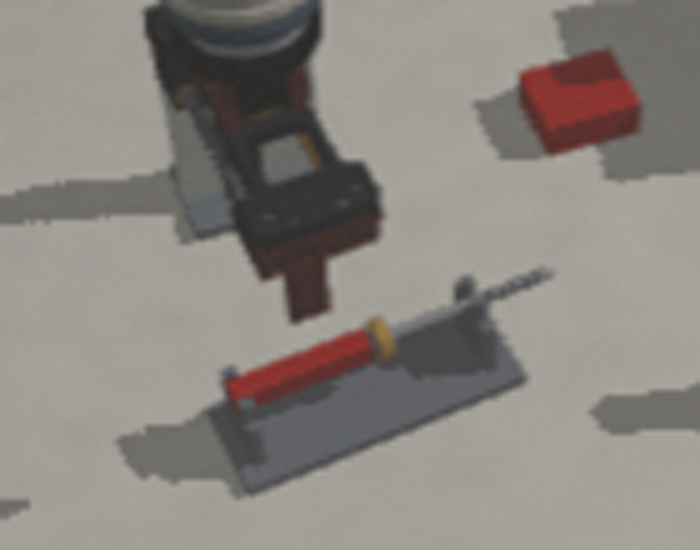

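View pics/t1.png

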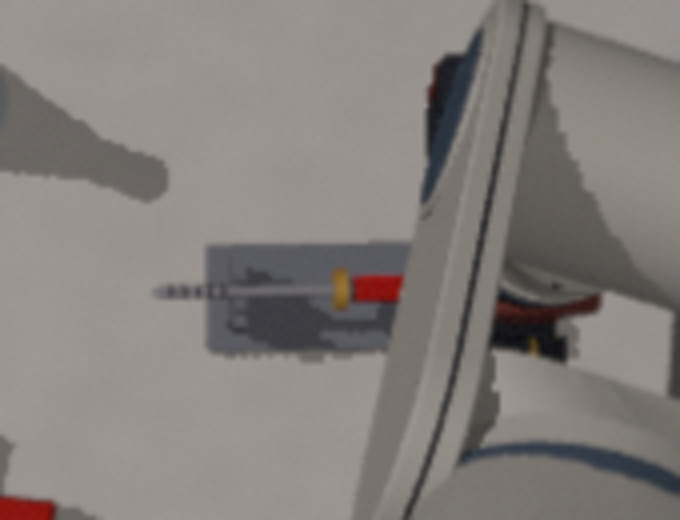

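>>> {"name": "jog_arm", "arguments": {"steps": [{"dp":[0,0.04,-0.3],"turn":[0,0,0.007],"claw":1},{"dp":[0,0.04,-0.65],"turn":[0,0,0.007],"claw":1},{"dp":[0,0.04,-1],"turn":[0,0,0.007],"claw":1},{"dp":[0,0.04,-1],"turn":[0,0,0.007],"claw":1}]}}

```text
t: 3.12
ee_pos: [599.3, -160.4, 88.2]
orientation: [-1.569, -0.017, 0.04]
ft_force: [-1.5, 0.1, -0.2]
width: 88.1
```

>>> {"name": "jog_arm", "arguments": {"steps": [{"dp":[0,0,-0.25],"turn":[0,0,0],"claw":1},{"dp":[0,0,-0.5],"turn":[0,0,0],"claw":1},{"dp":[0,0,-0.66],"turn":[0,0,0],"claw":1},{"dp":[0,0,-0.66],"turn":[0,0,0],"claw":1}]}}

```text
t: 3.45
ee_pos: [598.4, -159.6, 34.6]
orientation: [-1.568, -0.016, 0.042]
ft_force: [-0.9, -0.3, -0.0]
width: 87.5
```

Run:
```python
from h import *; state()
from workcell import ctrl
s=ctrl.get_image("scene")
a=cv2.resize(s["img"][150:260,160:300],None,fx=5,fy=5,interpolation=2);cv2.imwrite("pics/s2.png",a[:,:,::-1])
```

```text
t 3.45 tcp [ 598.4 -159.6   34.6] grasp [ 598.7 -159.6   53.6] xyaw 2.12 F [-0.9 -0.3 -0. ] M [-0.05  0.08  0.02] w 87.5
[[0.9992, -0.017, -0.037], [0.0371, 0.0023, 0.9993], [-0.0169, -0.9999, 0.003]] q [-0.28  0.67  1.72 -0.    0.77 -0.31]
```

View pics/s2.png

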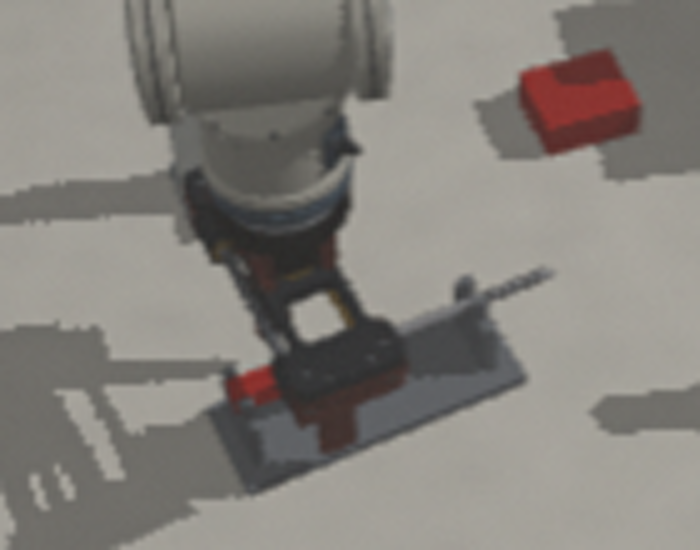

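>>> {"name": "jog_arm", "arguments": {"steps": [{"dp":[0.035,-0.05,0.02],"turn":[-0.0007,-0.0054,-0.001],"claw":1},{"dp":[0.035,-0.05,0.02],"turn":[-0.0007,-0.0054,-0.001],"claw":1},{"dp":[0.035,-0.05,0.02],"turn":[-0.0007,-0.0054,-0.001],"claw":1}]}}

```text
t: 3.75
ee_pos: [603.0, -164.4, 39.1]
orientation: [-1.572, -0.03, 0.023]
ft_force: [1.0, 0.4, 0.1]
width: 87.9
```

Run:
```python
from h import *; state()
```

```text
t 3.75 tcp [ 603.  -164.4   39.1] grasp [ 602.9 -164.4   58.1] xyaw 1.92 F [1.  0.4 0.1] M [-0.13  0.04 -0.01] w 87.9
[[0.9994, 0.0041, -0.0334], [0.0334, -0.001, 0.9994], [0.0041, -1.0, -0.0012]] q [-0.29  0.67  1.72  0.    0.75 -0.32]
```

>>> {"name": "jog_arm", "arguments": {"steps": [{"dp":[-0.01,0,-0.035],"turn":[0,0,0],"claw":1},{"dp":[-0.01,0,-0.035],"turn":[0,0,0],"claw":0.5},{"dp":[-0.01,0,-0.035],"turn":[0,0,0],"claw":0.25},{"dp":[-0.01,0,-0.035],"turn":[0,0,0],"claw":0.15},{"dp":[-0.01,0,-0.035],"turn":[0,0,0],"claw":0},{"dp":[-0.01,0,-0.035],"turn":[0,0,0],"claw":0},{"dp":[-0.01,0,-0.035],"turn":[0,0,0],"claw":0},{"dp":[-0.01,0,-0.035],"turn":[0,0,0],"claw":0}]}}

```text
t: 4.42
ee_pos: [602.2, -164.4, 36.3]
orientation: [-1.572, -0.029, 0.023]
ft_force: [-0.6, 0.0, 0.4]
width: 44.5
```

Run:
```python
from h import *; state()
```

```text
t 4.42 tcp [ 602.2 -164.4   36.3] grasp [ 602.1 -164.4   55.3] xyaw 1.92 F [-0.6  0.   0.4] M [-0.05  0.06 -0.03] w 44.5
[[0.9994, 0.0041, -0.0335], [0.0335, -0.001, 0.9994], [0.004, -1.0, -0.0011]] q [-0.29  0.67  1.72  0.    0.74 -0.32]
```

Fingers are slow; keep closing.

>>> {"name": "jog_arm", "arguments": {"steps": [{"dp":[0,0,0],"turn":[0,0,0],"claw":0},{"dp":[0,0,0],"turn":[0,0,0],"claw":0},{"dp":[0,0,0],"turn":[0,0,0],"claw":0},{"dp":[0,0,0],"turn":[0,0,0],"claw":0},{"dp":[0,0,0],"turn":[0,0,0],"claw":0},{"dp":[0,0,0],"turn":[0,0,0],"claw":0},{"dp":[0,0,0],"turn":[0,0,0],"claw":0}]}}

```text
t: 5.0
ee_pos: [602.1, -164.4, 36.3]
orientation: [-1.572, -0.029, 0.023]
ft_force: [-0.2, -0.7, -0.2]
width: 15.8
```

Run:
```python
from h import *; state()
```

```text
t 5.0 tcp [ 602.1 -164.4   36.3] grasp [ 602.1 -164.4   55.3] xyaw 1.91 F [-0.2 -0.7 -0.2] M [-0.08  0.12 -0.03] w 15.8
[[0.9994, 0.004, -0.0334], [0.0334, -0.001, 0.9994], [0.004, -1.0, -0.0011]] q [-0.29  0.67  1.72  0.    0.74 -0.32]
```

>>> {"name": "jog_arm", "arguments": {"steps": [{"dp":[0,0,0],"turn":[0,0,0],"claw":0},{"dp":[0,0,0],"turn":[0,0,0],"claw":0},{"dp":[0,0,0.1],"turn":[0,0,0],"claw":0},{"dp":[0,0,0.25],"turn":[0,0,0],"claw":0},{"dp":[0,0,0.45],"turn":[0,0,0],"claw":0},{"dp":[0,0,0.7],"turn":[0,0,0],"claw":0},{"dp":[0,0,0.95],"turn":[0,0,0],"claw":0},{"dp":[0,0,1],"turn":[0,0,0],"claw":0},{"dp":[0,0,1],"turn":[0,0,0],"claw":0}]}}

```text
t: 5.75
ee_pos: [603.5, -164.8, 118.7]
orientation: [-1.573, -0.033, 0.02]
ft_force: [-0.1, 0.0, -0.6]
width: 15.7
```

Run:
```python
from h import *; state()
from workcell import ctrl
for n in("scene","top"):
    d=ctrl.get_image(n); pickle.dump(d,open(n+"3.pkl","wb"))
t=load("top3.pkl");s=load("scene3.pkl")
a=cv2.resize(t["img"][100:230,200:370],None,fx=4,fy=4,interpolation=2);cv2.imwrite("pics/t3.png",a[:,:,::-1])
a=cv2.resize(s["img"][140:250,160:300],None,fx=5,fy=5,interpolation=2);cv2.imwrite("pics/s3.png",a[:,:,::-1])
```

```text
t 5.75 tcp [ 603.5 -164.8  118.7] grasp [ 603.3 -164.7  137.7] xyaw 1.92 F [-0.1  0.  -0.6] M [-0.08  0.07 -0.01] w 15.7
[[0.9994, 0.0081, -0.0334], [0.0334, -0.0022, 0.9994], [0.008, -1.0, -0.0025]] q [-0.29  0.55  1.7   0.    0.88 -0.32]
```

View pics/s3.png

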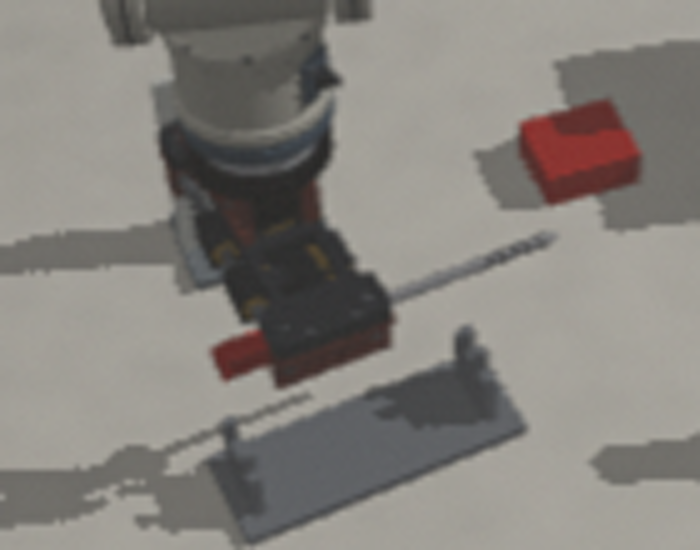

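View pics/t3.png

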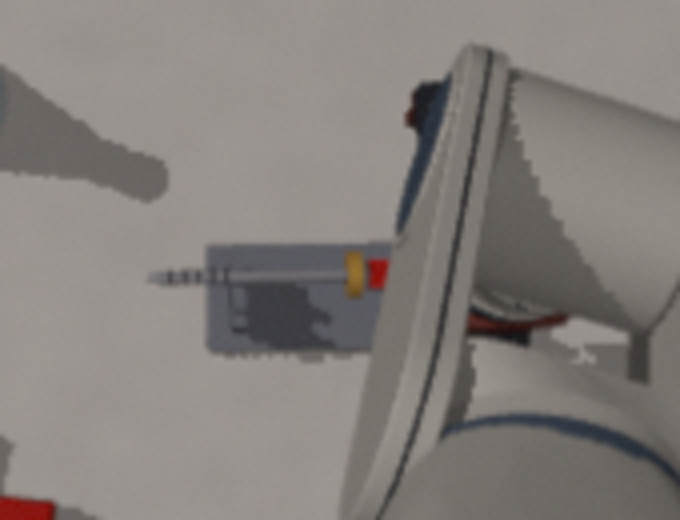

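Run:
```python
from m import *
p=lambda q,o,k:pc(q,o,k)
x=tri(p((148,278),(200,100),4),p((557,236),(160,140),5));print(x)
M=np.array([[0.9994, 0.0081, -0.0334], [0.0334, -0.0022, 0.9994], [0.008, -1.0, -0.0025]]);g=np.array([603.3,-164.7,137.7])
print("tip in tool from grasp",M.T@(x[0]-g))
c=np.array([0,0,57.])
print("collar pixel", proj(t,[M@c+g, M@[0,0,172.]+g]),proj(s,[M@c+g, M@[0,0,172.]+g]), p((356,275),(200,100),4),p((148,278),(200,100),4),p((557,236),(160,140),5))
```

```text
(array([596.87347231,   8.09659046, 134.4581778 ]), [np.float64(0.8503325540433923), np.float64(0.8503325540435754)])
tip in tool from grasp [ -0.67720023   2.80961483 172.91566308]
collar pixel [[286.85264881 167.85663342]
 [236.65608614 168.56144621]] [[235.14662605 199.77203468]
 [270.55606527 186.43341384]] [288.625 168.375] [236.625 169.125] [271.  186.8]
```

```bash
cat > go.py <<'E'
from h import *
import sys
yaw,pit=76.8,-30
def target(m,gap,yaw=yaw,pit=pit,L=172):
    y,p=np.radians([yaw,pit]); d=np.array([np.cos(y)*np.cos(p),np.sin(y)*np.cos(p),np.sin(p)])
    x=np.array([np.sin(y),-np.cos(y),0]); yy=np.cross(d,x); M=np.c_[x,yy,d]
    return np.array(m)-d*(L+gap)+19*yy, M
def plan(tcp,M):
    o,C,g=state()
    dp=(tcp-np.array(o["ee_pos"]))/80; tr=Rot.from_matrix(M@C.T).as_rotvec()/np.pi
    print("dp units",dp.round(3),"turn",tr.round(4), "mm",(dp*80).round(1))
E
python3 - <<'E'
from go import *
plan(*target((454.8,201.2,122),40))
E
```

```text
t 5.85 tcp [ 601.8 -164.3  116.1] grasp [ 601.7 -164.3  135.1] xyaw 1.92 F [ 0.2  0.1 -0.8] M [-0.09  0.08 -0.  ] w 15.7
[[0.9994, 0.0039, -0.0334], [0.0334, -0.001, 0.9994], [0.0038, -1.0, -0.0011]] q [-0.29  0.55  1.7   0.    0.88 -0.32]
dp units [-2.389  2.219  1.193] turn [-0.1659  0.0176 -0.0824] mm [-191.1  177.5   95.4]
```

>>> {"name": "jog_arm", "arguments": {"steps": [{"dp":[-0.1,0.1,0.3],"turn":[-0.01,0.001,-0.005],"claw":0},{"dp":[-0.3,0.3,0.6],"turn":[-0.025,0.003,-0.012],"claw":0},{"dp":[-0.55,0.5,0.8],"turn":[-0.04,0.0045,-0.02],"claw":0},{"dp":[-0.8,0.74,0.8],"turn":[-0.055,0.006,-0.0275],"claw":0}]}}

```text
t: 6.18
ee_pos: [538.6, -105.4, 182.0]
orientation: [-1.747, 0.056, -0.033]
ft_force: [-0.3, 0.1, -0.6]
width: 15.9
```

>>> {"name": "jog_arm", "arguments": {"steps": [{"dp":[-0.2,0.2,0.1],"turn":[-0.014,0.0015,-0.007],"claw":0},{"dp":[-0.4,0.37,0.2],"turn":[-0.028,0.003,-0.014],"claw":0},{"dp":[-0.6,0.55,0.3],"turn":[-0.042,0.0045,-0.021],"claw":0},{"dp":[-0.8,0.74,0.4],"turn":[-0.055,0.006,-0.0275],"claw":0}]}}

```text
t: 6.52
ee_pos: [472.9, -45.7, 213.4]
orientation: [-1.919, 0.148, -0.086]
ft_force: [0.2, 0.9, -1.6]
width: 15.7
```

Run:
```python
from go import *
plan(*target((454.8,201.2,122),40))
```

```text
t 6.52 tcp [472.9 -45.7 213.4] grasp [474.1 -39.2 231.2] xyaw -8.35 F [ 0.2  0.9 -1.6] M [0.13 0.05 0.  ] w 15.7
[[0.9893, -0.0615, 0.1321], [-0.1452, -0.3404, 0.929], [-0.0122, -0.9383, -0.3457]] q [ 0.1   0.27  1.93 -0.39  1.07  0.45]
dp units [-0.778  0.737 -0.023] turn [-0.0541  0.0063 -0.0266] mm [-62.2  58.9  -1.8]
```

>>> {"name": "jog_arm", "arguments": {"steps": [{"dp":[-0.2,0.2,0],"turn":[-0.014,0.0015,-0.007],"claw":0},{"dp":[-0.4,0.37,0],"turn":[-0.028,0.003,-0.014],"claw":0},{"dp":[-0.6,0.55,0],"turn":[-0.042,0.0045,-0.021],"claw":0},{"dp":[-0.78,0.74,-0.02],"turn":[-0.054,0.006,-0.0266],"claw":0},{"dp":[-0.78,0.74,-0.02],"turn":[-0.054,0.006,-0.0266],"claw":0},{"dp":[-0.78,0.74,-0.02],"turn":[-0.054,0.006,-0.0266],"claw":0}]}}

```text
t: 7.02
ee_pos: [409.9, 14.1, 210.7]
orientation: [-2.084, 0.239, -0.136]
ft_force: [0.4, -0.4, -0.5]
width: 15.9
```

Run:
```python
from go import *
from workcell import ctrl
plan(*target((454.8,201.2,122),40))
for n in("scene","top"):
    d=ctrl.get_image(n); pickle.dump(d,open(n+"4.pkl","wb"))
plan(*target((454.8,201.2,122),40))
t=load("top4.pkl");s=load("scene4.pkl")
a=cv2.resize(t["img"][180:270,120:240],None,fx=6,fy=6,interpolation=2);cv2.imwrite("pics/t4.png",a[:,:,::-1])
a=cv2.resize(s["img"][100:180,220:340],None,fx=6,fy=6,interpolation=2);cv2.imwrite("pics/s4.png",a[:,:,::-1])
```

```text
t 7.02 tcp [409.9  14.1 210.7] grasp [412.1  23.4 227.2] xyaw -13.02 F [ 0.4 -0.4 -0.5] M [ 0.18 -0.01 -0.  ] w 15.9
[[0.9743, -0.114, 0.1944], [-0.2254, -0.4872, 0.8437], [-0.0014, -0.8658, -0.5003]] q [ 0.33  0.28  2.   -0.47  1.2   0.81]
dp units [ 0.01  -0.012  0.011] turn [ 0.     -0.0005 -0.001 ] mm [ 0.8 -0.9  0.8]
t 7.12 tcp [410.8  13.2 211.3] grasp [412.9  22.5 227.8] xyaw -13.17 F [-0.3  0.1 -0.7] M [ 0.24 -0.01 -0.08] w 15.9
[[0.9737, -0.1135, 0.1975], [-0.2278, -0.4864, 0.8435], [0.0003, -0.8663, -0.4995]] q [ 0.33  0.28  2.   -0.47  1.2   0.81]
dp units [-0.001 -0.     0.003] turn [-0.0002  0.0001 -0.0002] mm [-0.1 -0.   0.2]
```

View pics/s4.png

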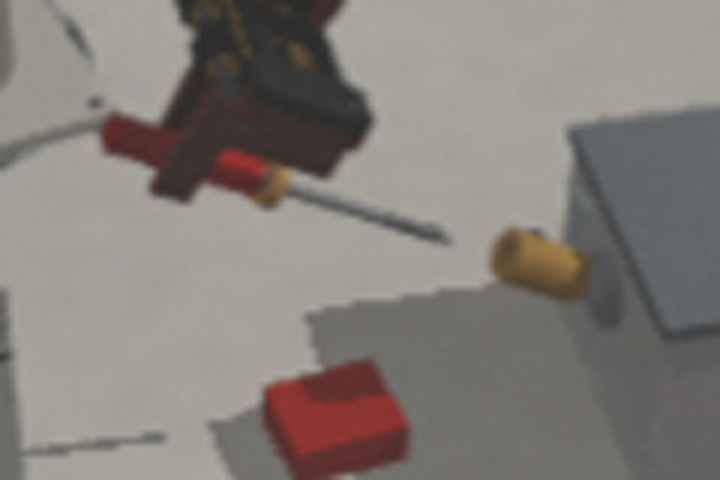

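View pics/t4.png

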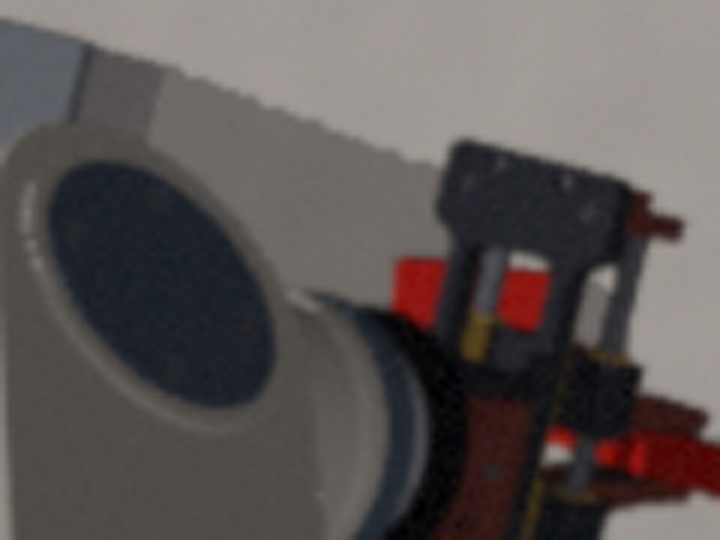

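```bash
cat > ov.py <<'E'
from m import *
from go import target
def ov(d,off,sz,k,m,fn,yaw=76.8,rod=None):
    x0,y0=off
    im=cv2.resize(d["img"][y0:y0+sz[1],x0:x0+sz[0],::-1],None,fx=k,fy=k,interpolation=cv2.INTER_CUBIC)
    im=np.clip(im*1.6,0,255).astype(np.uint8).copy()
    _,M=target(m,0,yaw)
    def dr(P,c,closed):
        q=(proj(d,P)-np.array(off)+.5)*k-.5
        cv2.polylines(im,[np.round(q).astype(int)],closed,c,1,cv2.LINE_AA)
    a=np.linspace(0,2*np.pi,40)
    for r,c in((16,(0,255,0)),(7,(255,255,0))):
        dr(np.array(m)+(M[:,0:1]*np.cos(a)+M[:,1:2]*np.sin(a)).T*r,c,True)
    dr([np.array(m)-60*M[:,2],np.array(m)+25*M[:,2]],(255,0,255),False)
    if rod is not None: dr(rod,(0,0,255),False)
    cv2.imwrite(fn,im)
E
python3 - <<'E'
from ov import *
m=(454.8,201.2,122)
s4=load("scene4.pkl")
ov(s,(285,125),(60,40),12,m,"pics/o_s0.png"); ov(t,(125,205),(50,40),12,m,"pics/o_t0.png")
ov(s4,(260,125),(66,40),12,m,"pics/o_s4.png")
E
```

```text
(no output)
```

View pics/o_s0.png

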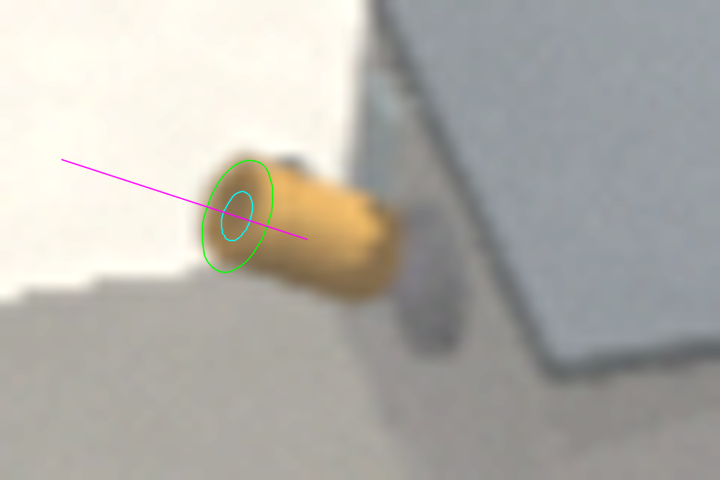

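View pics/o_t0.png

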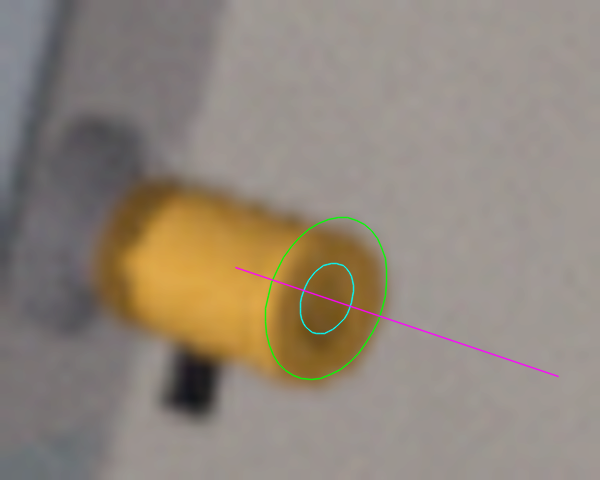

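View pics/o_s4.png

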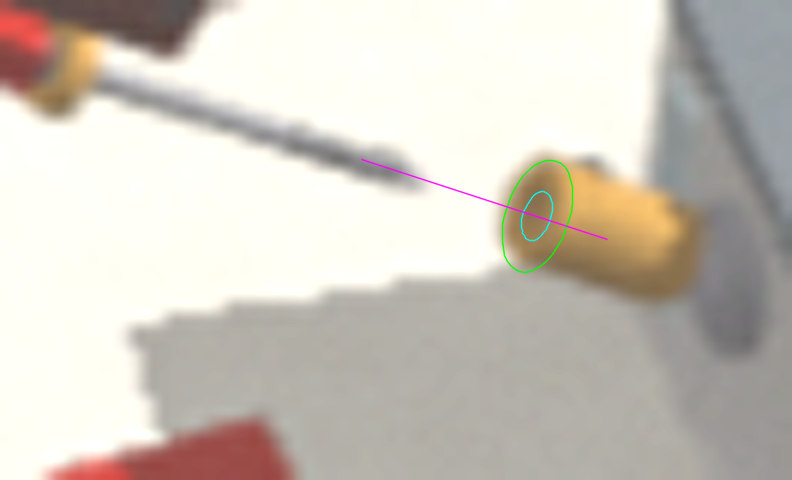

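Run:
```python
from go import *
plan(*target((453.8,201.2,125),6))
```

```text
t 7.12 tcp [410.8  13.2 211.3] grasp [412.9  22.5 227.8] xyaw -13.17 F [-0.3  0.1 -0.7] M [ 0.24 -0.01 -0.08] w 15.9
[[0.9737, -0.1135, 0.1975], [-0.2278, -0.4864, 0.8435], [0.0003, -0.8663, -0.4995]] q [ 0.33  0.28  2.   -0.47  1.2   0.81]
dp units [ 0.071  0.358 -0.172] turn [-0.0002  0.0001 -0.0002] mm [  5.7  28.6 -13.8]
```

>>> {"name": "jog_arm", "arguments": {"steps": [{"dp":[0,0.1,0],"turn":[0,0,0],"claw":0},{"dp":[0.03,0.2,-0.08],"turn":[0,0,0],"claw":0},{"dp":[0.05,0.3,-0.13],"turn":[0,0,0],"claw":0},{"dp":[0.071,0.358,-0.172],"turn":[0,0,0],"claw":0},{"dp":[0.071,0.358,-0.172],"turn":[0,0,0],"claw":0},{"dp":[0.071,0.358,-0.172],"turn":[0,0,0],"claw":0}]}}

```text
t: 7.62
ee_pos: [416.5, 42.0, 197.2]
orientation: [-2.084, 0.24, -0.138]
ft_force: [0.0, -1.2, -0.8]
width: 15.8
```

Run:
```python
from go import *
from ov import *
from workcell import ctrl
plan(*target((453.8,201.2,125),6))
d=ctrl.get_image("scene")
ov(d,(260,125),(66,40),12,(453.6,201.2,122.3),"pics/o_s5.png")
d=ctrl.get_image("top"); crop(d,100,180,220,270,6,"pics/t5.png")
```

```text
t 7.62 tcp [416.5  42.  197.2] grasp [418.6  51.3 213.6] xyaw -13.13 F [ 0.  -1.2 -0.8] M [ 0.21 -0.   -0.01] w 15.8
[[0.9738, -0.114, 0.1965], [-0.2272, -0.4868, 0.8434], [-0.0005, -0.866, -0.5]] q [ 0.38  0.33  1.97 -0.46  1.2   0.85]
dp units [-0.    -0.002  0.004] turn [-0.     -0.0002 -0.0004] mm [-0.  -0.2  0.4]
```

View pics/o_s5.png

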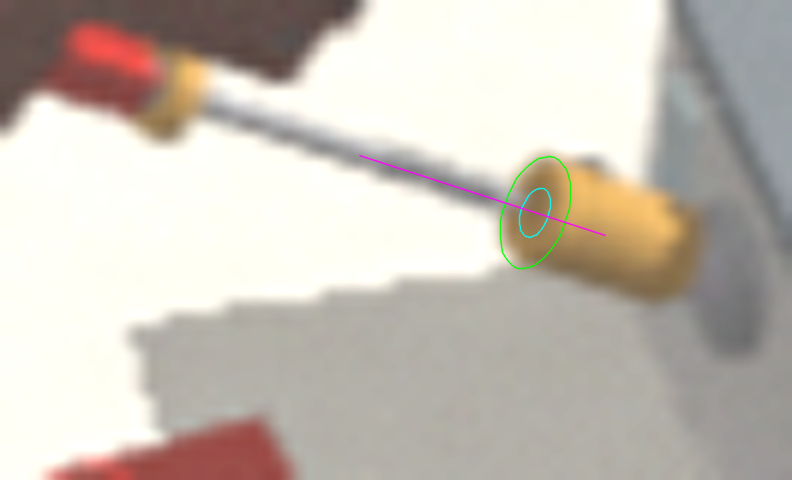

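View pics/t5.png

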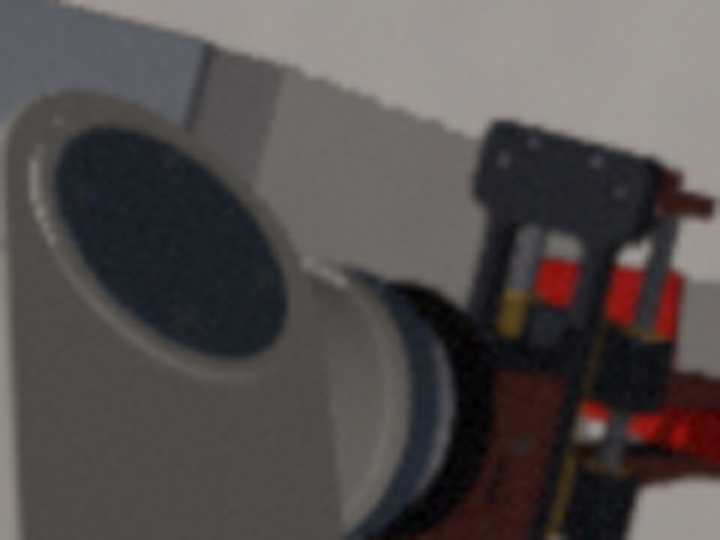

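>>> {"name": "jog_arm", "arguments": {"steps": [{"dp":[0.012,0.053,-0.031],"turn":[0,0,0],"claw":0},{"dp":[0.025,0.106,-0.063],"turn":[0,0,0],"claw":0},{"dp":[0.037,0.158,-0.094],"turn":[0,0,0],"claw":0},{"dp":[0.049,0.211,-0.125],"turn":[0,0,0],"claw":0}]}}

```text
t: 8.05
ee_pos: [420.4, 59.1, 187.3]
orientation: [-2.083, 0.24, -0.139]
ft_force: [-0.4, 0.4, -0.9]
width: 15.9
```

Run:
```python
from go import *
from ov import *
from workcell import ctrl
plan(*target((453.8,201.2,125),-14))
d=ctrl.get_image("scene")
ov(d,(260,125),(66,40),12,(453.6,201.2,122.3),"pics/o_s6.png")
```

```text
t 8.05 tcp [420.4  59.1 187.3] grasp [422.6  68.4 203.8] xyaw -13.16 F [-0.4  0.4 -0.9] M [ 0.22 -0.01 -0.04] w 15.9
[[0.9737, -0.1136, 0.1973], [-0.2277, -0.4865, 0.8435], [0.0001, -0.8662, -0.4996]] q [ 0.41  0.36  1.96 -0.45  1.2   0.88]
dp units [-0.001 -0.005  0.003] turn [-0.0001  0.0001 -0.0002] mm [-0.1 -0.4  0.2]
```

View pics/o_s6.png

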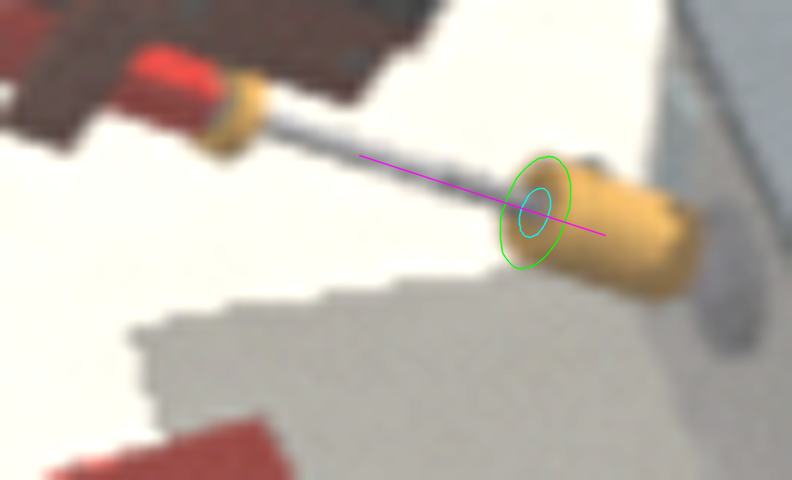

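>>> {"name": "jog_arm", "arguments": {"steps": [{"dp":[0.012,0.053,-0.031],"turn":[0,0,0],"claw":0},{"dp":[0.025,0.106,-0.063],"turn":[0,0,0],"claw":0},{"dp":[0.037,0.158,-0.094],"turn":[0,0,0],"claw":0},{"dp":[0.049,0.211,-0.125],"turn":[0,0,0],"claw":0},{"dp":[0.062,0.264,-0.156],"turn":[0,0,0],"claw":0},{"dp":[0.074,0.316,-0.188],"turn":[0,0,0],"claw":0}]}}

```text
t: 8.6
ee_pos: [426.6, 85.4, 171.6]
orientation: [-2.083, 0.24, -0.138]
ft_force: [0.2, -0.3, -1.0]
width: 15.8
```

Run:
```python
from go import *
plan(*target((453.8,201.2,125),-44))
```

```text
t 8.6 tcp [426.6  85.4 171.6] grasp [428.8  94.6 188. ] xyaw -13.14 F [ 0.2 -0.3 -1. ] M [ 0.22  0.04 -0.01] w 15.8
[[0.9738, -0.1136, 0.1969], [-0.2273, -0.4863, 0.8437], [-0.0001, -0.8664, -0.4994]] q [ 0.45  0.4   1.93 -0.43  1.19  0.92]
dp units [-0.004 -0.017  0.012] turn [-0.0002  0.     -0.0003] mm [-0.3 -1.4  1. ]
```

>>> {"name": "jog_arm", "arguments": {"steps": [{"dp":[0.012,0.05,-0.03],"turn":[0,0,0],"claw":0},{"dp":[0.024,0.1,-0.06],"turn":[0,0,0],"claw":0},{"dp":[0.036,0.15,-0.089],"turn":[0,0,0],"claw":0},{"dp":[0.048,0.2,-0.119],"turn":[0,0,0],"claw":0},{"dp":[0.06,0.25,-0.149],"turn":[0,0,0],"claw":0},{"dp":[0.071,0.3,-0.178],"turn":[0,0,0],"claw":0}]}}

```text
t: 9.1
ee_pos: [432.4, 109.8, 157.1]
orientation: [-2.083, 0.24, -0.138]
ft_force: [-0.1, -0.8, -0.2]
width: 15.9
```

Run:
```python
from go import *
plan(*target((453.8,201.2,125),-84))
```

```text
t 9.1 tcp [432.4 109.8 157.1] grasp [434.5 119.  173.5] xyaw -13.14 F [-0.1 -0.8 -0.2] M [ 0.2  -0.02 -0.01] w 15.9
[[0.9738, -0.1137, 0.1969], [-0.2274, -0.4863, 0.8437], [-0.0001, -0.8664, -0.4994]] q [ 0.49  0.45  1.9  -0.42  1.19  0.95]
dp units [ 0.023  0.099 -0.057] turn [-0.0002  0.     -0.0003] mm [ 1.9  8.  -4.5]
```

>>> {"name": "jog_arm", "arguments": {"steps": [{"dp":[0.012,0.05,-0.03],"turn":[0,0,0],"claw":0},{"dp":[0.024,0.1,-0.06],"turn":[0,0,0],"claw":0},{"dp":[0.036,0.15,-0.089],"turn":[0,0,0],"claw":0},{"dp":[0.048,0.2,-0.119],"turn":[0,0,0],"claw":0},{"dp":[0.06,0.25,-0.149],"turn":[0,0,0],"claw":0},{"dp":[0.062,0.265,-0.157],"turn":[0,0,0],"claw":0},{"dp":[0.062,0.265,-0.157],"turn":[0,0,0],"claw":0}]}}

```text
t: 9.68
ee_pos: [437.4, 131.3, 144.3]
orientation: [-2.083, 0.24, -0.138]
ft_force: [0.1, 0.7, -0.6]
width: 15.8
```

Run:
```python
from go import *
from ov import *
from workcell import ctrl
plan(*target((453.8,201.2,125),-115))
d=ctrl.get_image("scene")
ov(d,(260,125),(66,40),12,(453.6,201.2,122.3),"pics/o_s7.png")
```

```text
t 9.68 tcp [437.4 131.3 144.3] grasp [439.5 140.5 160.7] xyaw -13.12 F [ 0.1  0.7 -0.6] M [ 0.18  0.04 -0.02] w 15.8
[[0.9739, -0.1137, 0.1964], [-0.227, -0.4865, 0.8437], [-0.0004, -0.8662, -0.4996]] q [ 0.52  0.49  1.87 -0.41  1.19  0.98]
dp units [ 0.038  0.158 -0.09 ] turn [-0.0002 -0.0001 -0.0004] mm [ 3.  12.6 -7.2]
```

View pics/o_s7.png

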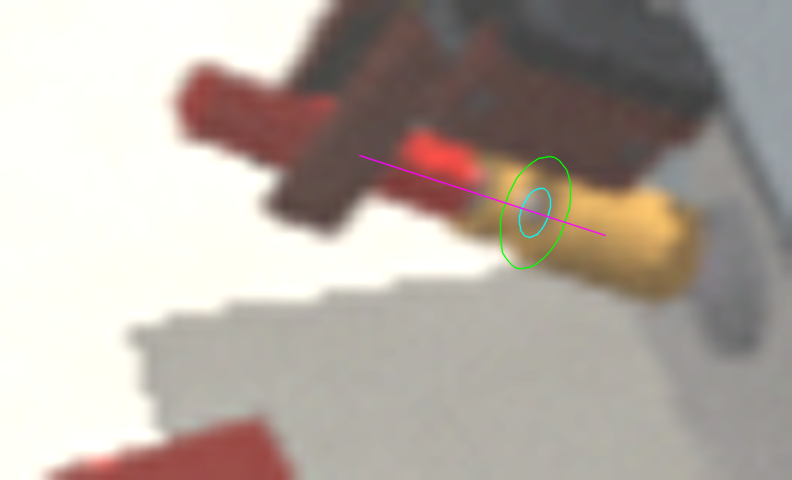

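>>> {"name": "jog_arm", "arguments": {"steps": [{"dp":[0.005,0.021,-0.0125],"turn":[0,0,0],"claw":0},{"dp":[0.01,0.042,-0.025],"turn":[0,0,0],"claw":0},{"dp":[0.015,0.063,-0.0375],"turn":[0,0,0],"claw":0},{"dp":[0.02,0.084,-0.05],"turn":[0,0,0],"claw":0},{"dp":[0.02,0.084,-0.05],"turn":[0,0,0],"claw":0}]}}

```text
t: 10.15
ee_pos: [439.0, 138.1, 140.3]
orientation: [-2.083, 0.24, -0.138]
ft_force: [-0.2, -0.6, -1.0]
width: 15.8
```

>>> {"name": "jog_arm", "arguments": {"steps": [{"dp":[0.0025,0.0105,-0.0062],"turn":[0,0,0],"claw":0},{"dp":[0.005,0.021,-0.0125],"turn":[0,0,0],"claw":0},{"dp":[0.005,0.021,-0.0125],"turn":[0,0,0],"claw":0}]}}

```text
t: 10.4
ee_pos: [439.4, 139.9, 139.2]
orientation: [-2.083, 0.24, -0.138]
ft_force: [0.1, 0.4, -0.1]
width: 15.8
```

>>> {"name": "jog_arm", "arguments": {"steps": [{"dp":[0.0025,0.0105,-0.0062],"turn":[0,0,0],"claw":0},{"dp":[0.005,0.021,-0.0125],"turn":[0,0,0],"claw":0},{"dp":[0.005,0.021,-0.0125],"turn":[0,0,0],"claw":0}]}}

```text
t: 10.65
ee_pos: [439.9, 141.6, 138.1]
orientation: [-2.083, 0.24, -0.138]
ft_force: [0.1, -0.1, -1.1]
width: 15.7
```

>>> {"name": "jog_arm", "arguments": {"steps": [{"dp":[0.0025,0.0105,-0.0062],"turn":[0,0,0],"claw":0},{"dp":[0.004,0.016,-0.0095],"turn":[0,0,0],"claw":0},{"dp":[0.004,0.016,-0.0095],"turn":[0,0,0],"claw":0}]}}

```text
t: 10.9
ee_pos: [440.1, 142.6, 137.5]
orientation: [-2.084, 0.24, -0.138]
ft_force: [-0.5, -2.1, 1.6]
width: 15.8
```

>>> {"name": "jog_arm", "arguments": {"steps": [{"dp":[0.0025,0.0105,-0.0062],"turn":[0,0,0],"claw":0},{"dp":[0.0025,0.0105,-0.0062],"turn":[0,0,0],"claw":0},{"dp":[0.0025,0.0105,-0.0062],"turn":[0,0,0],"claw":0}]}}

```text
t: 11.15
ee_pos: [440.0, 142.6, 137.5]
orientation: [-2.086, 0.24, -0.137]
ft_force: [-1.1, -4.8, 4.8]
width: 15.8
```

Run:
```python
from go import *
from ov import *
from workcell import ctrl
plan(*target((453.8,201.2,125),-115))
d=ctrl.get_image("scene")
ov(d,(260,125),(66,40),12,(453.6,201.2,122.3),"pics/o_s8.png")
```

```text
t 11.15 tcp [440.  142.6 137.5] grasp [442.2 151.9 154. ] xyaw -13.13 F [-1.1 -4.8  4.8] M [-0.83  0.21 -0.05] w 15.8
[[0.9739, -0.1147, 0.1961], [-0.2271, -0.489, 0.8422], [-0.0007, -0.8647, -0.5023]] q [ 0.53  0.51  1.86 -0.4   1.19  0.99]
dp units [ 0.005  0.016 -0.006] turn [ 0.0008 -0.0004 -0.0004] mm [ 0.4  1.3 -0.5]
```

View pics/o_s8.png

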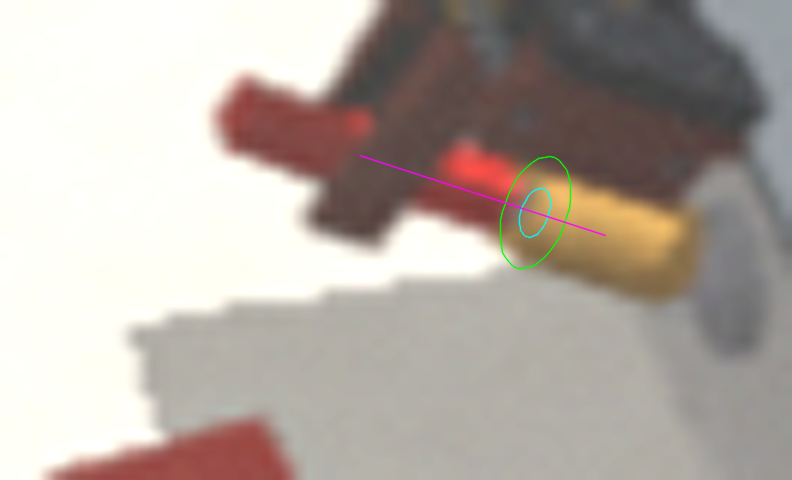

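>>> {"name": "jog_arm", "arguments": {"steps": [{"dp":[0.003,0.0115,-0.007],"turn":[0.0008,-0.0004,0],"claw":0},{"dp":[0.003,0.0115,-0.007],"turn":[0.0008,-0.0004,0],"claw":0},{"dp":[0.003,0.0115,-0.007],"turn":[0.0008,-0.0004,0],"claw":0},{"dp":[0.003,0.0115,-0.007],"turn":[0.0008,-0.0004,0],"claw":0},{"dp":[0.003,0.0115,-0.007],"turn":[0.0008,-0.0004,0],"claw":0},{"dp":[0.003,0.0115,-0.007],"turn":[0.0008,-0.0004,0],"claw":0},{"dp":[0.003,0.0115,-0.007],"turn":[0.0008,-0.0004,0],"claw":0},{"dp":[0.003,0.0115,-0.007],"turn":[0.0008,-0.0004,0],"claw":0},{"dp":[0.003,0.0115,-0.007],"turn":[0.0008,-0.0004,0],"claw":0},{"dp":[0.003,0.0115,-0.007],"turn":[0.0008,-0.0004,0],"claw":0}]}}

```text
t: 12.03
ee_pos: [440.0, 142.6, 137.5]
orientation: [-2.086, 0.24, -0.138]
ft_force: [-2.0, -5.9, 5.2]
width: 15.9
```

Run:
```python
from go import *
plan(*target((453.8,201.2,125),-115))
```

```text
t 12.03 tcp [440.  142.6 137.5] grasp [442.1 151.9 153.9] xyaw -13.15 F [-2.  -5.9  5.2] M [-0.83  0.24 -0.03] w 15.9
[[0.9738, -0.1143, 0.1966], [-0.2274, -0.4886, 0.8424], [-0.0002, -0.865, -0.5018]] q [ 0.53  0.51  1.86 -0.4   1.19  0.99]
dp units [ 0.005  0.016 -0.005] turn [ 0.0006 -0.0002 -0.0003] mm [ 0.4  1.3 -0.4]
```

>>> {"name": "jog_arm", "arguments": {"steps": [{"dp":[-0.012,-0.053,0.031],"turn":[0,0,0],"claw":0},{"dp":[-0.03,-0.127,0.075],"turn":[0,0,0],"claw":0},{"dp":[-0.054,-0.232,0.138],"turn":[0,0,0],"claw":0},{"dp":[-0.079,-0.337,0.2],"turn":[0,0,0],"claw":0},{"dp":[-0.104,-0.443,0.263],"turn":[0,0,0],"claw":0},{"dp":[-0.128,-0.548,0.325],"turn":[0,0,0],"claw":0},{"dp":[-0.153,-0.653,0.388],"turn":[0,0,0],"claw":0},{"dp":[-0.173,-0.738,0.438],"turn":[0,0,0],"claw":0}]}}

```text
t: 12.7
ee_pos: [425.9, 82.5, 173.3]
orientation: [-2.085, 0.241, -0.139]
ft_force: [-0.1, -0.4, -0.9]
width: 16.1
```

Run:
```python
from go import *
plan(*target((453.8,201.2,125),-45))
plan(*target((453.8,201.2,125),40))
```

```text
t 12.7 tcp [425.9  82.5 173.3] grasp [428.   91.8 189.7] xyaw -13.17 F [-0.1 -0.4 -0.9] M [ 0.23 -0.03  0.01] w 16.1
[[0.9737, -0.1142, 0.1972], [-0.2278, -0.4884, 0.8423], [0.0001, -0.8651, -0.5016]] q [ 0.45  0.4   1.93 -0.43  1.19  0.92]
dp units [ 0.008  0.029 -0.015] turn [ 0.0006 -0.0001 -0.0002] mm [ 0.7  2.4 -1.2]
t 12.7 tcp [425.9  82.5 173.3] grasp [428.   91.8 189.7] xyaw -13.17 F [-0.1 -0.4 -0.9] M [ 0.23 -0.03  0.01] w 16.1
[[0.9737, -0.1142, 0.1972], [-0.2278, -0.4884, 0.8423], [0.0001, -0.8651, -0.5016]] q [ 0.45  0.4   1.93 -0.43  1.19  0.92]
dp units [-0.202 -0.866  0.516] turn [ 0.0006 -0.0001 -0.0002] mm [-16.2 -69.3  41.3]
```

>>> {"name": "jog_arm", "arguments": {"steps": [{"dp":[-0.025,-0.106,0.063],"turn":[0,0,0],"claw":0},{"dp":[-0.05,-0.212,0.126],"turn":[0,0,0],"claw":0},{"dp":[-0.075,-0.32,0.19],"turn":[0,0,0],"claw":0},{"dp":[-0.1,-0.43,0.255],"turn":[0,0,0],"claw":0},{"dp":[-0.128,-0.55,0.326],"turn":[0,0,0],"claw":0},{"dp":[-0.165,-0.71,0.42],"turn":[0,0,0],"claw":0},{"dp":[-0.2,-0.86,0.51],"turn":[0,0,0],"claw":0},{"dp":[-0.2,-0.86,0.51],"turn":[0,0,0],"claw":0}]}}

```text
t: 13.37
ee_pos: [409.4, 11.8, 215.5]
orientation: [-2.086, 0.242, -0.141]
ft_force: [0.2, 0.7, -0.8]
width: 15.6
```

Run:
```python
from go import *
from ov import *
from workcell import ctrl
d=ctrl.get_image("scene")
ov(d,(230,105),(100,65),8,(453.6,201.2,122.3),"pics/o_s9.png")
# final target: rod level along yaw 91.8, tip at read point
rp=np.array([407-1.5+35,-126.5-1,120]); print("read",rp)
plan(*target(rp,0,yaw=91.8,pit=0))
```

```text
read [ 440.5 -127.5  120. ]
t 13.42 tcp [409.7  12.7 214.9] grasp [411.9  21.9 231.3] xyaw -13.27 F [-1.1 -0.4 -0.2] M [ 0.2  -0.03 -0.01] w 15.8
[[0.9733, -0.1139, 0.1992], [-0.2295, -0.4879, 0.8422], [0.0013, -0.8655, -0.501]] q [ 0.33  0.27  2.   -0.47  1.21  0.81]
dp units [ 0.453 -3.901 -1.424] turn [ 0.1667 -0.0163  0.0819] mm [  36.2 -312.1 -113.9]
```

View pics/o_s9.png

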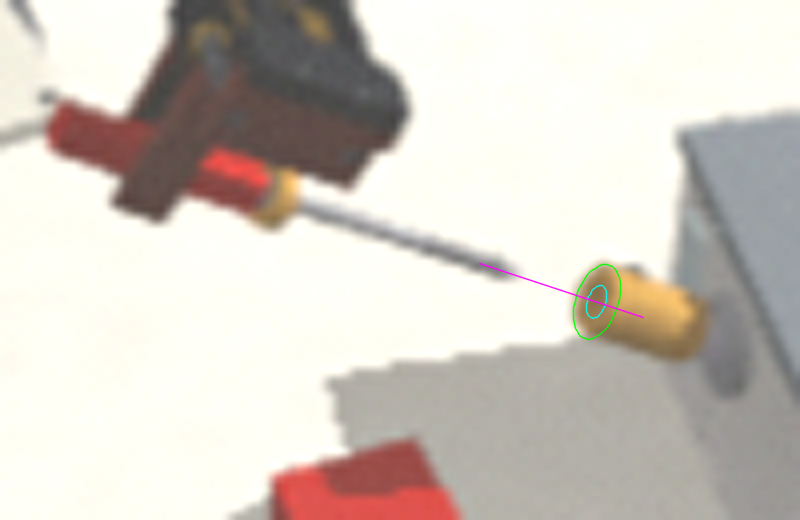

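>>> {"name": "jog_arm", "arguments": {"steps": [{"dp":[0.1,-0.2,0.1],"turn":[0.02,-0.002,0.01],"claw":0},{"dp":[0.25,-0.4,0.1],"turn":[0.04,-0.004,0.02],"claw":0},{"dp":[0.4,-0.6,0.1],"turn":[0.062,-0.006,0.03],"claw":0},{"dp":[0.55,-0.85,0.1],"turn":[0.083,-0.008,0.041],"claw":0}]}}

```text
t: 13.75
ee_pos: [454.7, -55.4, 223.3]
orientation: [-1.829, 0.099, -0.054]
ft_force: [-0.1, 0.2, -1.1]
width: 15.7
```

>>> {"name": "jog_arm", "arguments": {"steps": [{"dp":[0.1,-0.25,0],"turn":[0.02,-0.002,0.01],"claw":0},{"dp":[0.25,-0.5,0],"turn":[0.04,-0.004,0.02],"claw":0},{"dp":[0.4,-0.75,0],"turn":[0.062,-0.006,0.03],"claw":0},{"dp":[0.5,-1,0],"turn":[0.083,-0.008,0.041],"claw":0}]}}

```text
t: 14.08
ee_pos: [495.8, -136.5, 223.8]
orientation: [-1.567, -0.033, 0.025]
ft_force: [-0.1, 0.0, -0.8]
width: 15.6
```

>>> {"name": "jog_arm", "arguments": {"steps": [{"dp":[0,-0.25,0],"turn":[0,0,0],"claw":0},{"dp":[0,-0.5,0],"turn":[0,0,0],"claw":0},{"dp":[0,-0.75,0],"turn":[0,0,0],"claw":0},{"dp":[0,-1,0],"turn":[0,0,0],"claw":0}]}}

```text
t: 14.42
ee_pos: [495.6, -217.6, 223.4]
orientation: [-1.567, -0.032, 0.025]
ft_force: [-0.6, 0.1, -2.1]
width: 15.8
```

Run:
```python
from go import *
plan(*target((440.5,-127.5,120),0,yaw=91.8,pit=0))
```

```text
t 14.42 tcp [ 495.6 -217.6  223.4] grasp [ 495.5 -217.7  242.4] xyaw 2.08 F [-0.6  0.1 -2.1] M [-0.06  0.05 -0.  ] w 15.8
[[0.9993, 0.0043, -0.0363], [0.0362, 0.0041, 0.9993], [0.0044, -1.0, 0.0039]] q [-0.44  0.3   1.82  0.01  1.02 -0.48]
dp units [-0.622 -1.022 -1.53 ] turn [-0.0013  0.0014 -0.0015] mm [ -49.7  -81.8 -122.4]
```

>>> {"name": "jog_arm", "arguments": {"steps": [{"dp":[0,-0.3,-0.1],"turn":[0,0,0],"claw":0},{"dp":[0,-0.6,-0.25],"turn":[0,0,0],"claw":0},{"dp":[0,-0.85,-0.4],"turn":[-0.001,0.001,-0.0015],"claw":0},{"dp":[0,-1,-0.53],"turn":[-0.0013,0.0014,-0.0015],"claw":0}]}}

```text
t: 14.75
ee_pos: [495.6, -299.5, 180.1]
orientation: [-1.571, -0.024, 0.024]
ft_force: [0.6, -0.6, -0.5]
width: 15.8
```

>>> {"name": "jog_arm", "arguments": {"steps": [{"dp":[-0.1,0,-0.25],"turn":[0,0,0],"claw":0},{"dp":[-0.2,0,-0.5],"turn":[0,0,0],"claw":0},{"dp":[-0.35,0,-0.8],"turn":[0,0,0],"claw":0},{"dp":[-0.5,0,-0.95],"turn":[0,0,0],"claw":0},{"dp":[-0.5,0,-0.95],"turn":[0,0,0],"claw":0},{"dp":[-0.5,0,-0.95],"turn":[0,0,0],"claw":0}]}}

```text
t: 15.25
ee_pos: [455.2, -299.0, 103.5]
orientation: [-1.57, -0.022, 0.025]
ft_force: [0.6, 0.5, -0.5]
width: 15.6
```

Run:
```python
from go import *
from m import *
from workcell import ctrl
plan(*target((440.5,-127.5,120),0,yaw=91.8,pit=0))
d=ctrl.get_image("scene"); pickle.dump(d,open("scene10.pkl","wb")); crop(d,120,130,260,230,5,"pics/s10.png")
d=ctrl.get_image("top");pickle.dump(d,open("top10.pkl","wb")); crop(d,240,180,400,290,5,"pics/t10.png")
```

```text
t 15.25 tcp [ 455.2 -299.   103.5] grasp [ 455.2 -299.   122.5] xyaw 1.72 F [ 0.6  0.5 -0.5] M [-0.05  0.08  0.04] w 15.6
[[0.9995, -0.0018, -0.03], [0.03, 0.0009, 0.9995], [-0.0018, -1.0, 0.0009]] q [-0.6   0.48  1.88 -0.    0.78 -0.63]
dp units [-0.116 -0.005 -0.031] turn [-0.0003 -0.0006  0.0005] mm [-9.3 -0.4 -2.5]
```

View pics/s10.png

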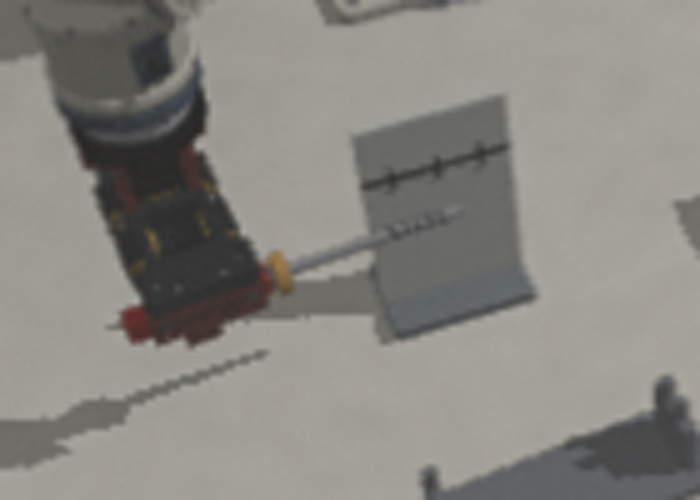

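View pics/t10.png

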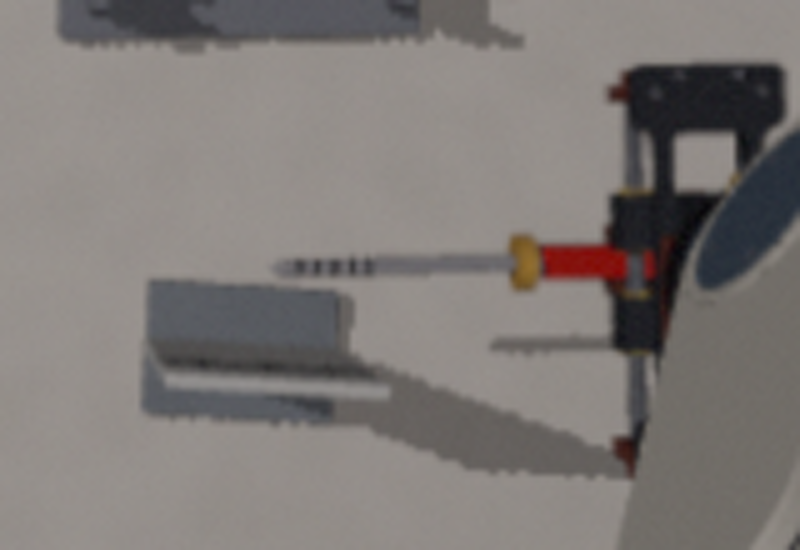

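Run:
```python
from m import *
print(tri(pc((272,267),(240,180),5),pc((463,209),(120,130),5)))
print(tri(pc((524,262),(240,180),5),pc((280,271),(120,130),5)))
print("card top corners", tri(pc((165,380),(240,180),5),pc((504,96),(120,130),5)),tri(pc((388,392),(240,180),5),pc((352,136),(120,130),5)))
```

```text
(array([ 452.37583919, -126.31233579,  123.9857067 ]), [np.float64(1.6992513004719172), np.float64(1.6992513004720247)])
(array([ 455.793576  , -245.21368659,  125.02419122]), [np.float64(0.8981744628497702), np.float64(0.8981744628495718)])
card top corners (array([403.31891698, -76.01285723, 158.64842474]), [np.float64(0.5767968285813659), np.float64(0.5767968285814854)]) (array([ 399.24946449, -175.47624084,  160.76579892]), [np.float64(0.7361006103932229), np.float64(0.7361006103934371)])
```

>>> {"name": "jog_arm", "arguments": {"steps": [{"dp":[-0.06,0,-0.02],"turn":[0,0,0],"claw":0},{"dp":[-0.125,0,-0.035],"turn":[0,0,0],"claw":0},{"dp":[-0.125,0,-0.035],"turn":[0,0,0],"claw":0},{"dp":[-0.125,0,-0.035],"turn":[0,0,0],"claw":0},{"dp":[-0.125,0,-0.035],"turn":[0,0,0],"claw":0},{"dp":[-0.125,0,-0.035],"turn":[0,0,0],"claw":0},{"dp":[-0.125,0,-0.035],"turn":[0,0,0],"claw":0}]}}

```text
t: 15.93
ee_pos: [447.2, -300.0, 102.4]
orientation: [-1.572, -0.025, 0.023]
ft_force: [0.3, 0.6, -1.3]
width: 15.7
```

Run:
```python
from go import *
from m import *
from workcell import ctrl
plan(*target((440.5,-127.5,120),0,yaw=91.8,pit=0))
d=ctrl.get_image("scene"); cv2.imwrite("pics/s11.png",d["img"][:,:,::-1])
e=ctrl.get_image("top"); cv2.imwrite("pics/t11.png",e["img"][:,:,::-1])
crop(e,60,160,215,250,5,"pics/t11b.png")
crop(d,120,130,260,230,5,"pics/s11b.png")
```

```text
t 15.93 tcp [ 447.2 -300.   102.4] grasp [ 447.2 -300.   121.4] xyaw 1.75 F [ 0.3  0.6 -1.3] M [-0.02  0.03 -0.02] w 15.7
[[0.9995, 0.0019, -0.0305], [0.0306, -0.0017, 0.9995], [0.0018, -1.0, -0.0017]] q [-0.61  0.47  1.9  -0.    0.77 -0.64]
dp units [-0.017  0.008 -0.017] turn [0.0005 0.0006 0.0003] mm [-1.3  0.6 -1.4]
```

View pics/s11.png

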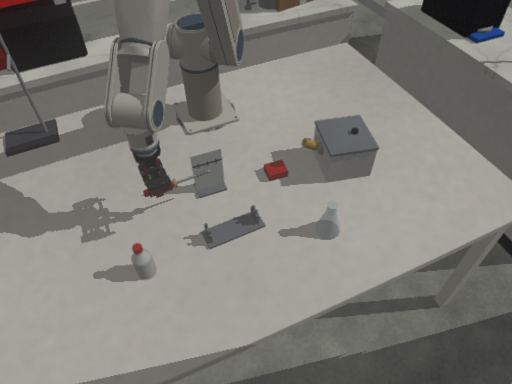

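View pics/t11.png

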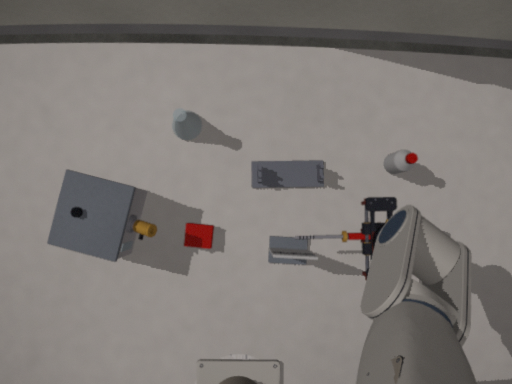

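View pics/s11b.png

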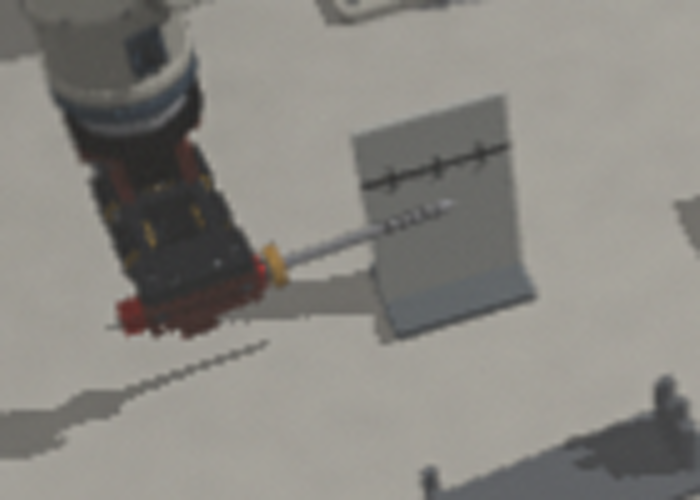

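Run:
```python
from h import *
from workcell import ctrl
state(); print(ctrl.close_job())
```

```text
t 16.03 tcp [ 447.2 -300.   102.3] grasp [ 447.1 -299.9  121.3] xyaw 1.76 F [-0.9 -0.6 -0.9] M [-0.08  0.03 -0.01] w 15.8
[[0.9995, 0.0016, -0.0307], [0.0307, -0.0016, 0.9995], [0.0016, -1.0, -0.0016]] q [-0.61  0.47  1.9  -0.    0.77 -0.64]
the job is handed in; nothing more can be done
None
```

I took the rod from its rest and slid it down the guide tube until I felt the collar stop on the sleeve. I held it there at about 8 N for roughly 0.9 s, and the tool position did not change during the hold. I then drew it right out, and the job was handed in at 16 s of the 59 s allowed.

**Sleeve:** In the scene picture after withdrawal its mouth still matched the outline I had fitted before. The top camera could not confirm this during insertion because the arm blocked the view.

**Final pose:** The rod is still gripped (opening 15.8 mm) and level to about 0.1° by the tool pose. From the tool pose its tip is near (442, -128, 121) mm, about 2 mm from my estimate of the reading point, (440, -127, 120).

**Other objects:** The flask, the red box and the white bottle look unmoved in both final pictures, and nothing is touching the rod or the gripper.

**Disagreements:** The camera and arm positions differed by 2–4 mm. The mouth measured about 3 mm lower in the pictures than where the rod had to be aimed. Just before the last small move, the tip measured about 2–3 mm off the arm's own figure in the pictures. I corrected the insertion by eye. At the reading point I relied on the arm's figure, as the difference is well inside the 20 mm allowance.

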